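Draw the pin and take the lid off the sample case

ROBOT

A 6-joint arm with a two-finger parallel gripper is mounted at the origin on a cart in front of the work surface, level with it; the furniture and walls round the work are solid. World frame = base frame: x ahead of the robot, y to its left, z up, the work surface at z = 0. Lengths are in m, angles in rad, forces in N, time in s.
With the tool pointing down it reaches from about 0.375 to 0.9 m from the base axis. Payload 3.1 kg.
Tool frame: the origin (TCP) lies between the finger pads; the fingertips stand 8 mm ahead of it and the grasp point (between the pads) lies 11 mm behind it; z points along the fingers, y is the line along which they close (so a half turn about z gives the same grasp; the last joint's range is limited). The gripper opens to 87 mm and grips with 3 to 60 N. Pads are 19 mm wide; open, the fingers measure 117 mm over their backs; the gripper's body (75 mm by 190 mm) begins 51 mm behind the grasp point.
Start: joints at [-1.446, 0.527, 1.433, -0, 1.181, -0.178], TCP at [0.186, -0.597, 0.231] pointing down, gripper open.
Joint ranges: [-3.08, 3.08], [-0.75, 2.2], [0.22, 2.44], [-1.43, 4.57], [0, 2.65], [-2.85, 2.85]. Speed limits (rad/s): [2.79, 2.79, 3.14, 3.14, 3.14, 3.14].

INTERFACE

Orientations are given as a unit quaternion [x, y, z, w].
In Python, from rig import robot, vision, job gives the robot as it stands.
- The arm moves only by the shell command python3 -m handwheel 'ROWS' [OPENING] [FORCE]. ROWS is JSON, a list of rows, each a list of 4 numbers: the shift along the tool's x, y, z as a fraction of full scale, then the turn about the tool's z as a fraction of full scale. A call has 1 to 20 rows; each row is the pose to reach, as a shift and turn from the pose commanded when the call began, along the tool's axes at that moment, turning the shorter way round; what a row does not reach only later rows make up. Full scale, the value 1, is 300 mm for a shift and 2 pi rad for a turn. A row lasts 1/12 s, in which the tool goes at most 41.7 mm and 7.16 degrees, less where a joint would pass 70% of its speed; a pose out of reach is approached as far as the arm can. A call with a number of a shift or a turn outside -1 to 1 is refused whole. A call with a gripper value outside its range is refused whole. OPENING is the opening in per cent of the stroke, from 0 (shut) to 100 (fully open), set as the call begins (- or left out, the last holds). The fingers move at their own pace and stop on an object; FORCE is the grip in N (left out, the last holds). Time passes only in rows, so rows that repeat a pose let the fingers close. It gives the time, the measured TCP pose, the force, the opening and the grip force at its end, in the units of the state.
- robot.get_obs(): the state, without advancing time (a new reading comes with each control period).
- vision.camera(name): name is "scene" or "top"; returns a dict with "frame" (384x512x3 uint8, red, green, blue), "K" (3x3 intrinsics, pixels), "k1" (the pictures are not rectified: a ray, as slopes to the right and down, at radius r is drawn at 1 + k1 r^2 times it, then the intrinsics apply), "cam_to_world" (4x4, takes a point from camera to world coordinates). Camera axes: x right, y down, z forward; pixel columns grow to the right and rows downward; lengths in m; the calibration is good to about 2 mm. A picture is of the moment at which its call begins. There is no depth.
- job.hand_in(): hands the job in; it is judged then, once.
Trained networks look in the newest picture that a camera, given by its name, has taken for a name from the list of things; names that differ only in an ending like _2 or _b are one class to them, and where a whole thing is asked for, a point or a joint stands for the part that bears it (a point fixed in the world has none). Each returns a list of dicts, best first, with "conf" (0 to 1); they miss things now and then, are a little off and sometimes report something else, mostly with a low value. They report only what shows in the picture. A call takes as long as a camera call.
- vision.look_for(camera, label): "point" ([row, column] in pixels, amid what is visible of it).
- vision.outline_of(camera, label): "mask" (384x512 bool, what is visible of it) and "point" ([row, column] in pixels, amid what is visible of it).
The state is a dict: "time": time; "q": joint angles; "joint_velocities": joint speeds; "joint_torque": joint torques, N m; "position": TCP position; "tool_rot": TCP orientation; "ft_force": force on the tool from outside, world axes, zero at the start; "moment": the same for the moment, N m; "grip_width": finger opening in m; "grip_force": force on a finger pad.
Only numpy, scipy, OpenCV 4.12 (cv2) and the standard library are available. Lean on these libraries where they do the work, as an engineer would, in place of code of your own. Each camera call takes 0.05 s, during which the arm holds its last target. There are 200 camera calls.

TASK

The blue lid of the grey sample case is held down by a red-headed retaining pin through its staple, and a beaker stands in the pin's way. Slide the beaker aside, draw the pin right out and leave it on the counter, not leaning on anything, then lift the lid off by its handle and set it down, without dropping it, flat and handle up on a clear bit of counter beside the case. Keep the beaker standing, and leave all the other things where they are.

Things in the scene. Friction and masses are not known exactly. Their poses are not given: they have to be found in the camera images.
- case: grey open-topped sample case bolted to the counter, a green micro-tube rack inside: 110 mm (x) by 170 mm (y), rim 60 mm high. Origin: centre of its underside; -x side is the front, toward the robot; y along its length. A dark steel bracket with the staple stands out from the front wall: x -97 to -55 mm, y -3 to 87 mm, top at z 60 mm
- staple (a point): middle of the hasp staple, at (-72, 42, 73) mm in the case's frame: a steel strap tunnel along the case's y axis, 40 mm long, 13 mm wide inside, roof underside 80 mm and top 84 mm above the counter. It stands up through a slot in the lid's tongue; the pin lies in the tunnel on top of the tongue and so holds the lid down
- lid: blue lift-off lid, about 0.35 kg: plate 110 (x) by 170 (y) by 8 mm, slotted tongue in front (x -95 to -55, y -3 to 87 mm), locating lip 5 mm deep underneath. Origin: centre of the plate's underside, 60 mm above the counter when closed, 5 mm when lying flat on it; z up. Axes as the case's when closed. Lifts straight up (3 mm play), clear of the staple after 24 mm
- lid_handle (a point): middle of the black bar handle on the lid: bar along the lid's y, 104 mm long, 16 mm wide (x), 16 mm high, on posts at y -43 and 43 mm (free between them). It lies 38 mm above the lid's underside; 22 mm of free height under the bar
- pin: loose retaining pin, about 0.15 kg: square steel shank 10 x 10 mm along its own y axis, y -40 to 80 mm, with a red block head. Origin: on the shank's axis 40 mm from the tail; at the start at the middle of the staple, axes parallel to the case's. Comes out only toward +y, head first; ordinary friction, no lock
- pin_tail (a point): middle of the tail end of the pin's shank (pin frame y -40 mm). It leaves the staple after about 60 mm of travel and the tongue after 85 mm; then the pin tips, its head lands on the counter and its tail may stay leaning on the tongue or bracket until the head is pushed about 40 mm further, at counter level
- pin_head (a point): middle of the pin's red head, 56 (x) by 14 (y) by 32 mm (z), at pin frame y 87 mm. Between the tongue's end (y 45 mm) and the head (y 80 mm) the shank is free all round, with room for a finger on each side of it, so the head can be pushed from behind
- beaker: empty beaker, 72 mm across, 95 mm tall, about 0.14 kg, standing in the way of the pin's head, 20 to 60 mm from it; origin: centre of its underside. Slides when pushed low down. The counter behind it (case +x) is free for 130 mm; free counter for the lid is left or right of the case, from the front edge (about x = 0.34 m) to x = 0.60 m
- dropper_bottle: small white dropper bottle with a violet cap, 35 mm across, 85 mm tall, standing in front of the case; bystander; origin: centre of its underside
- timer: white wedge-shaped lab timer, 66 x 70 x 30 mm, near the right end of the case; bystander; origin: centre of its underside
- sample_cup: white sample cup with blue cap, 66 mm across, 62 mm tall; bystander; origin: centre of its underside
- petri_dish: closed petri dish, 91 mm across, 15 mm tall; bystander; origin: centre of its underside
- tape: roll of masking tape, 75 mm across, 19 mm tall; bystander; origin: centre of its underside

How it is judged:
On the way, in this order (a step that is already met when the one before it is completed fails the run):
1. the pin is drawn out of the staple while the lid is still on (y of pin_tail in the frame of case above 0.075 m and height (world z) of lid below 0.07 m), for 0.1 s.
2. the lid is lifted clear of the staple (height (world z) of lid above 0.095 m), for 0.1 s.
At the end, for the whole second after the job is handed in: the lid lies flat on the counter, handle up (origin below 12 mm, tilt under 0.06 rad), the pin lies on the counter (origin below 35 mm; standing upright on its head also counts), the beaker stands upright on the counter, and lid and pin are at rest (height (world z) of lid between -0.01 and 0.012 m and angle between lid's own z axis and vertical below 0.06 rad and linear speed of each of lid, pin below 0.02 m/s and (height (world z) of pin below 0.035 m or (height (world z) of pin below 0.1 m and angle between pin's own y axis and vertical above 3 rad)) and height (world z) of each of pin, beaker above -0.01 m and angle between beaker's own z axis and vertical below 0.1 rad and height (world z) of beaker below 0.01 m); the robot touches nothing.
It fails at once if the beaker is knocked over (tilted more than 0.5 rad) (angle between beaker's own z axis and vertical above 0.5 rad).
It fails at once if the lid is dropped: faster than 0.5 m/s within 35 mm of the counter (height (world z) of lid below 0.035 m and linear speed of lid above 0.5 m/s).
It fails at once if one of the other loose things is moved more than 30 mm (distance of any of dropper_bottle, timer, sample_cup, petri_dish, tape from where it was at the start of the episode above 0.03 m).
It also fails if it takes over 69 s, if anything falls off the work surface, if the arm or the gripper's body presses on something with over 40 N, if the wrist force passes 120 N, or if a joint passes its speed limit or range.

## Working session

There is one attempt and no reset: what is moved stays moved. The work goes in short steps, Python scripts to look and compute and a shell command to move; the robot and the scene stay as the last step left them, time stands still between calls to the robot, and variables do not carry over. Pictures are saved under pics/ and viewed, at most 14 in all, crops included, and the job is handed in when it is done.

```bash
mkdir -p pics; ls
cat > h.py <<'E'
import numpy as np, cv2
from rig import robot, vision, job
def cam(n,save=None):
    c=vision.camera(n)
    if save: cv2.imwrite('pics/'+save,c['frame'][:,:,::-1])
    return c
def world(c,rc,z):
    K=c['K'];u=np.array([(rc[1]-K[0,2])/K[0,0],(rc[0]-K[1,2])/K[1,1]]);s=u.copy()
    for _ in range(20): s=u/(1+c['k1']*(s@s))
    T=c['cam_to_world'];d=T[:3,:3]@np.array([s[0],s[1],1]);o=T[:3,3]
    return o+d*(z-o[2])/d[2]
def pix(c,p):
    T=np.array(c['cam_to_world']);q=T[:3,:3].T@(np.array(p)-T[:3,3]);s=q[:2]/q[2]
    s=s*(1+c['k1']*(s@s));K=c['K'];return np.array([K[1,1]*s[1]+K[1,2],K[0,0]*s[0]+K[0,2]])
E
cat > a.py <<'E'
from h import *
np.set_printoptions(precision=3,suppress=True)
Z=dict(case=.03,staple=.084,lid=.068,lid_handle=.106,pin=.073,pin_tail=.073,pin_head=.073,beaker=.05,dropper_bottle=.04,timer=.015,sample_cup=.03,petri_dish=.008,tape=.01)
o=robot.get_obs();print(o['position'],o['tool_rot'])
for n in('top','scene'):
    c=cam(n,n+'0.png');print(n,np.array(c['cam_to_world'])[:3,3],c['K'][0,0],c['k1'])
    for k in Z:
        r=vision.look_for(n,k)
        for d in r[:2]: print(k,round(d['conf'],2),np.round(d['point']),world(c,d['point'],Z[k]))
E
python3 a.py
```

```text
pics
[ 0.186 -0.596  0.23 ] [ 0.989  0.151  0.    -0.001]
top [-0.49  -0.22   1.417] 410.67657478988684 -0.004944506135373162
scene [-0.062  1.099  1.254] 499.1771994112213 -0.20397757566382207
case 0.66 [190. 259.] [ 0.53  -0.063  0.03 ]
case 0.64 [218. 265.] [0.446 0.048 0.03 ]
staple 0.72 [190. 264.] [ 0.488 -0.023  0.084]
staple 0.6 [172. 270.] [ 0.513 -0.115  0.084]
lid 0.95 [176. 269.] [ 0.516 -0.115  0.068]
lid_handle 0.87 [177. 266.] [ 0.504 -0.066  0.106]
pin 0.65 [196. 278.] [ 0.439 -0.034  0.073]
pin_head 0.64 [195. 278.] [ 0.44  -0.034  0.073]
pin_head 0.62 [267. 144.] [0.648 0.443 0.073]
beaker 0.9 [218. 263.] [0.443 0.069 0.05 ]
dropper_bottle 0.7 [174. 269.] [ 0.533 -0.149  0.04 ]
dropper_bottle 0.45 [175. 295.] [ 0.448 -0.193  0.04 ]
timer 0.4 [156. 274.] [ 0.578 -0.28   0.015]
sample_cup 0.52 [143. 324.] [ 0.433 -0.441  0.03 ]
sample_cup 0.34 [195. 278.] [ 0.459 -0.079  0.03 ]
petri_dish 0.79 [314. 215.] [0.401 0.441 0.008]
petri_dish 0.21 [268. 146.] [0.681 0.407 0.008]
tape 0.62 [260. 145.] [0.699 0.385 0.01 ]
```

View pics/top0.png

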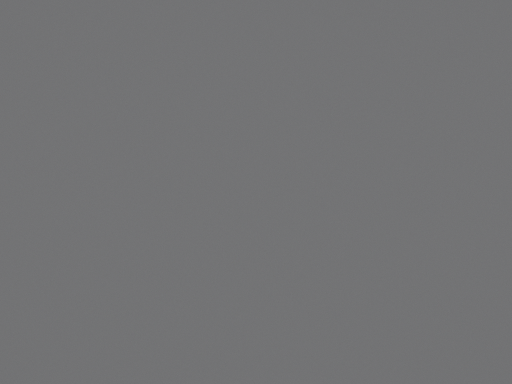

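View pics/scene0.png

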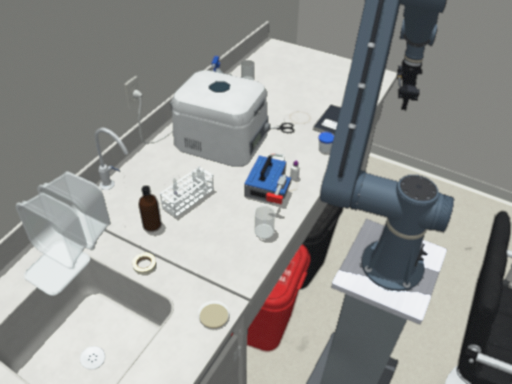

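```bash
cat > b.py <<'E'
from h import *
np.set_printoptions(precision=3,suppress=True)
c=cam('top');T=np.array(c['cam_to_world']);print('top z',T[:3,2],'ctr',c['frame'].std())
c=cam('scene');f=c['frame'][135:245,230:350]
cv2.imwrite('pics/z.png',cv2.resize(f,None,fx=5.4,fy=5.4,interpolation=cv2.INTER_CUBIC)[:,:,::-1])
for k in('lid','lid_handle','pin_head','beaker','dropper_bottle','timer'):
    r=vision.outline_of('scene',k)
    for d in r[:2]:
        m=d['mask'];ys,xs=np.nonzero(m);print(k,round(d['conf'],2),m.sum(),ys.min(),ys.max(),xs.min(),xs.max(),np.array(d['point']))
E
python3 b.py
```

```text
top z [ 0.604  0.136 -0.786] ctr 1.1080738593195465
lid 0.58 1107 155 193 245 290 [174.7 269.4]
lid_handle 0.8 1148 154 194 245 290 [175.  265.4]
lid_handle 0.23 77 153 159 270 284 [156.7 276.7]
pin_head 0.73 343 170 200 244 290 [189.5 257.7]
pin_head 0.56 199 185 203 266 283 [196.7 278.7]
beaker 0.67 601 205 238 254 274 [217.2 265.7]
dropper_bottle 0.73 163 160 179 290 299 [168.7 293.1]
timer 0.47 80 153 159 268 284 [152.7 275.6]
```

View pics/z.png

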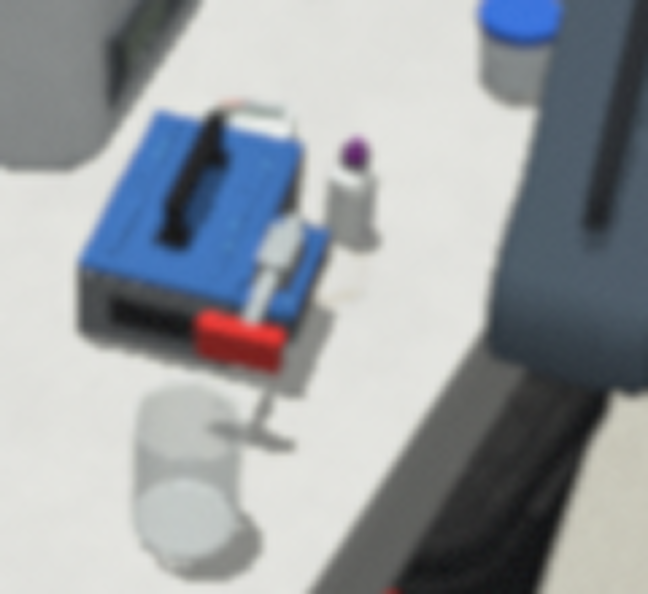

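```bash
cat > fit.py <<'E'
from h import *
from scipy.optimize import least_squares
np.set_printoptions(precision=3,suppress=True)
P=[((.055,-.085,.068),(155,112)),((-.055,-.085,.068),(302,148)),((.055,.085,.068),(80,262)),
((.055,.085,0),(80,332)),((-.044,.136,.089),(199,318)),((-.1,.136,.089),(285,342)),((-.1,.136,.057),(278,374)),((-.044,.136,.057),(197,357)),
((-.095,-.003,.068),(328,234))]
c=cam('scene')
def X(v,p):
    a,b=np.cos(v[2]),np.sin(v[2]);return np.array([v[0]+a*p[0]-b*p[1],v[1]+b*p[0]+a*p[1],p[2]])
obs=np.array([(135+q[1]/5.4-.4,230+q[0]/5.4-.4) for _,q in P])
f=lambda v:(np.array([pix(c,X(v,p)) for p,_ in P])-obs).ravel()
s=least_squares(f,[.5,-.06,0],loss='soft_l1');v=s.x;print('case',v);print(f(v).reshape(-1,2))
np.save('case.npy',v)
for n,p in dict(staple=(-.072,.042,.073),handle=(0,0,.098),grasp=(-.072,.1045,.073),head=(-.072,.129,.073)).items(): print(n,X(v,p))
b=lambda px,z:world(c,(135+px[1]/5.4-.4,230+px[0]/5.4-.4),z)
bk=b((187,520),0.002);print('beaker base',bk,'top',b((187,428),.095))
for k,q,z in(('dropper',(353,240),0),('cup base',(522,80),.01),('petri',None,0)):
    if q: print(k,b(q,z))
img=cv2.resize(c['frame'][135:245,230:350],None,fx=5.4,fy=5.4,interpolation=cv2.INTER_CUBIC)[:,:,::-1].copy()
def dr(pts,col):
    q=np.array([pix(c,p) for p in pts]);q=np.stack([(q[:,1]+.4-230)*5.4,(q[:,0]+.4-135)*5.4],1).astype(np.int32)
    cv2.polylines(img,[q],True,col,1)
R=lambda x0,x1,y0,y1,z:[X(v,p) for p in((x0,y0,z),(x1,y0,z),(x1,y1,z),(x0,y1,z))]
dr(R(-.055,.055,-.085,.085,.068),(0,255,255));dr(R(-.095,-.055,-.003,.087,.068),(0,255,0));dr(R(-.008,.008,-.052,.052,.106),(255,0,255));dr(R(-.077,-.067,.087,.122,.078),(0,0,0))
dr(R(-.1,-.044,.122,.136,.089),(255,255,0))
for z in(0,.095): dr([[bk[0]+.036*np.cos(t),bk[1]+.036*np.sin(t),z] for t in np.arange(0,6.28,.2)],(0,0,255))
cv2.imwrite('pics/fit.png',img)
E
python3 fit.py
```

```text
case [ 0.538 -0.13   0.184]
[[-1.209 -0.085]
 [-1.689  0.837]
 [-0.306 -0.868]
 [ 0.618 -0.93 ]
 [ 0.795 -0.118]
 [ 0.121 -0.129]
 [ 0.947  0.634]
 [ 0.328 -0.071]
 [-1.452  0.724]]
staple [ 0.459 -0.101  0.073]
handle [ 0.538 -0.13   0.098]
grasp [ 0.448 -0.04   0.073]
head [ 0.443 -0.016  0.073]
beaker base [0.432 0.076 0.002] top [0.43  0.087 0.095]
dropper [ 0.455 -0.216  0.   ]
cup base [ 0.417 -0.431  0.01 ]
```

View pics/fit.png

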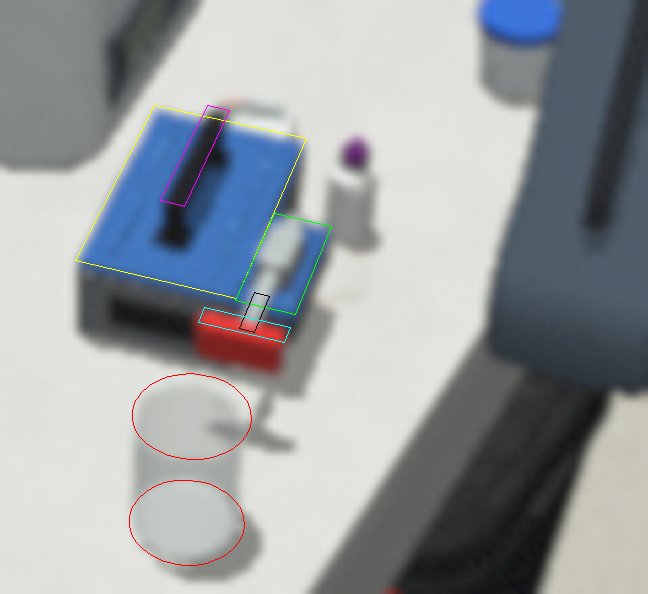

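```bash
cat > go.py <<'E'
import sys
from h import *
from scipy.spatial.transform import Rotation as Rn
# usage: go.py x y z psi   -> shift/turn fractions from the current pose
o=robot.get_obs();p=np.array(o['position']);R=Rn.from_quat(o['tool_rot']).as_matrix()
psi=np.arctan2(R[1,0],R[0,0]);t=np.array([float(a) for a in sys.argv[1:4]]);w=float(sys.argv[4])
dt=-(w-psi);dt=(dt+np.pi)%(2*np.pi)-np.pi
s=R.T@(t-p);print(np.round(o['time'],2),'now',p.round(4),'psi',psi.round(4),'F',np.round(o['ft_force'],1),'w',round(o['grip_width'],4))
print('rows',np.round(s/.3,4).tolist(),round(dt/2/np.pi,4),'n>=',np.ceil(max(np.linalg.norm(s)/.0417,abs(dt)/.125)))
E
python3 go.py .44 -.3 .23 1.1
python3 - <<'E'
from h import *
c=cam('scene')
for p in [(.40,.18),(.555,.18),(.555,.36),(.40,.36),(.6,.3),(.34,.2),(.34,.0)]: print(p,pix(c,(*p,0)).round())
E
```

```text
1.85 now [ 0.1864 -0.5965  0.2306] psi 0.3028 F [ 0.2 -0.2 -0.5] w 0.0872
rows [1.1017, -0.6914, 0.0019] -0.1269 n>= 10.0
(0.4, 0.18) [256. 258.]
(0.555, 0.18) [238. 217.]
(0.555, 0.36) [275. 187.]
(0.4, 0.36) [296. 230.]
(0.6, 0.3) [257. 186.]
(0.34, 0.2) [267. 272.]
(0.34, 0.0) [227. 298.]
```

```bash
python3 -m handwheel '[[0.14,-0.09,0,-0.016],[0.28,-0.18,0,-0.032],[0.42,-0.27,0,-0.048],[0.56,-0.36,0,-0.064],[0.7,-0.44,0,-0.08],[0.84,-0.52,0,-0.096],[0.98,-0.6,0,-0.112],[0.98,-0.6,0,-0.12]]' 100 8; python3 go.py .432 .078 .17 1.755
```

```text
time: 2.57
position: [0.4066, -0.3439, 0.2308]
tool_rot: [0.863, 0.506, 0.0, 0.0]
ft_force: [0.6, -0.7, 0.8]
grip_width: 0.0869
grip_force: 0.0
2.57 now [ 0.4066 -0.3439  0.2308] psi 1.0606 F [ 0.6 -0.7  0.8] w 0.0869
rows [1.2687, -0.6132, 0.2022] -0.1105 n>= 11.0
```

```bash
python3 -m handwheel '[[0.12,-0.06,0,-0.015],[0.24,-0.12,0,-0.03],[0.36,-0.18,0,-0.045],[0.48,-0.24,0,-0.06],[0.6,-0.3,0,-0.075],[0.72,-0.36,0,-0.09],[0.84,-0.41,0,-0.105],[0.96,-0.47,0,-0.11],[0.96,-0.47,0,-0.11]]' 100; python3 go.py .432 .078 .14 1.755
```

```text
time: 3.32
position: [0.4228, -0.0189, 0.2306]
tool_rot: [0.639, 0.77, 0.001, -0.002]
ft_force: [0.9, -0.7, -0.2]
grip_width: 0.0871
grip_force: 0.0
3.32 now [ 0.4228 -0.0189  0.2306] psi 1.7562 F [ 0.9 -0.7 -0.2] w 0.0871
rows [0.3106, 0.0899, 0.3031] 0.0002 n>= 4.0
```

```bash
python3 -m handwheel '[[0.1,0.03,0.1,0],[0.2,0.06,0.2,0],[0.31,0.09,0.3,0],[0.31,0.09,0.303,0],[0.31,0.09,0.303,0]]' 100
cat > look.py <<'E'
import sys
from h import *
c=cam('scene');o=robot.get_obs();print(o['position'].__class__,np.round(o['position'],4))
r0,r1,c0,c1=[int(a) for a in sys.argv[2:6]];k=min(800/(c1-c0),600/(r1-r0))
cv2.imwrite('pics/'+sys.argv[1],cv2.resize(c['frame'][r0:r1,c0:c1],None,fx=k,fy=k,interpolation=cv2.INTER_CUBIC)[:,:,::-1])
p=np.array(o['position']);print('tcp pix in crop (col,row)',((pix(c,p)+.5-[r0,c0])*k)[::-1],k)
E
python3 look.py l1.png 150 250 210 340
```

```text
time: 3.73
position: [0.4332, 0.0721, 0.1381]
tool_rot: [0.64, 0.768, -0.001, -0.002]
ft_force: [0.5, -0.1, 0.5]
grip_width: 0.0869
grip_force: 0.0
<class 'numpy.ndarray'> [0.4344 0.071  0.1392]
tcp pix in crop (col,row) [337.78317053 307.38517924] 6.0
```

View pics/l1.png

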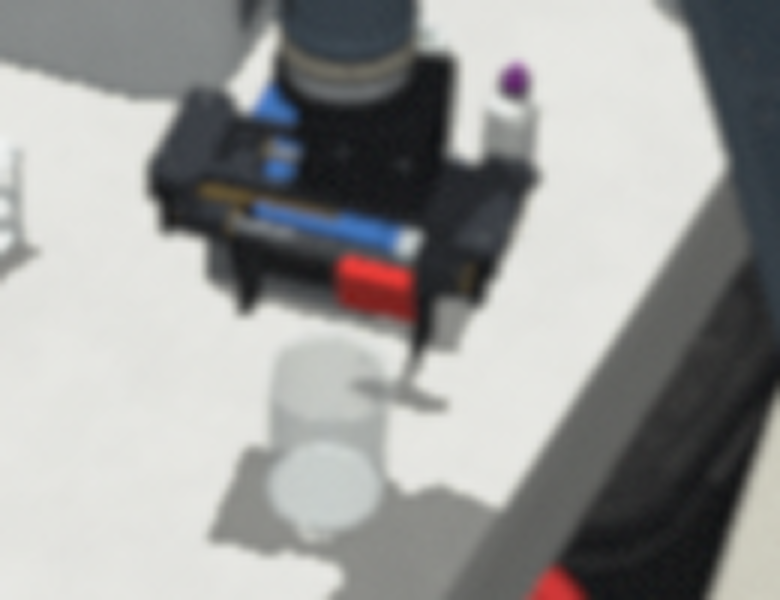

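```bash
python3 -m handwheel '[[0.01,0,0,0],[0.02,0,0,0],[0.025,0,0,0],[0.025,0,0,0],[0.025,0,0,0]]' 100; python3 go.py .431 .083 .042 1.755
```

```text
time: 4.2
position: [0.4337, 0.0778, 0.1404]
tool_rot: [0.642, 0.767, 0.0, 0.001]
ft_force: [0.2, 0.0, -1.0]
grip_width: 0.0869
grip_force: 0.0
4.2 now [0.4337 0.0778 0.1404] psi 1.7471 F [ 0.2  0.  -1. ] w 0.0869
rows [0.0189, -0.0063, 0.3278] -0.0013 n>= 3.0
```

```bash
python3 -m handwheel '[[0.01,-0.005,0.03,0],[0.015,-0.005,0.06,0],[0.015,-0.005,0.09,0],[0.015,-0.005,0.12,0],[0.015,-0.005,0.15,0],[0.015,-0.005,0.18,0],[0.015,-0.005,0.21,0],[0.015,-0.005,0.24,0],[0.015,-0.005,0.27,0],[0.015,-0.005,0.3,0],[0.015,-0.005,0.325,0],[0.015,-0.005,0.325,0]]' 100; python3 -m handwheel '[[0,0,0,0],[0,0,0,0],[0,0,0,0],[0,0,0,0],[0,0,0,0],[0,0,0,0],[0,0,0,0],[0,0,0,0]]' 60 6
```

```text
time: 5.2
position: [0.4303, 0.0824, 0.0408]
tool_rot: [0.642, 0.767, -0.001, -0.001]
ft_force: [-1.0, 0.8, -0.0]
grip_width: 0.0869
grip_force: 0.0
time: 5.87
position: [0.4314, 0.0824, 0.0425]
tool_rot: [0.642, 0.767, 0.0, 0.0]
ft_force: [0.7, 0.6, 3.0]
grip_width: 0.0702
grip_force: 6.0
```

```bash
python3 -m handwheel '[[0,0.02,0,0],[0,0.05,0,0],[0,0.08,0,0],[0,0.11,0,0],[0,0.14,0,0],[0,0.17,0,0],[0,0.2,0,0],[0,0.23,0,0],[0,0.26,0,0],[0,0.29,0,0],[0,0.32,0,0],[0,0.34,0,0],[0,0.35,0,0],[0,0.35,0,0],[0,0.35,0,0]]'; python3 -m handwheel '[[0,0,0,0],[0,0,0,0],[0,0,0,0],[0,0,0,0],[0,0,0,0]]' 100;  python3 -m handwheel '[[0,0,-0.05,0],[0,0,-0.12,0],[0,0,-0.2,0],[0,0,-0.3,0],[0,0,-0.4,0],[0,0,-0.4,0]]' 100; python3 go.py .448 -.04 .17 1.755;python3 look.py l2.png 150 250 210 340
```

```text
time: 7.12
position: [0.5348, 0.101, 0.0419]
tool_rot: [0.642, 0.767, 0.0, 0.0]
ft_force: [0.3, -0.7, -1.2]
grip_width: 0.0704
grip_force: 6.0
time: 7.53
position: [0.5342, 0.1009, 0.0422]
tool_rot: [0.642, 0.767, -0.0, -0.0]
ft_force: [0.2, -0.5, -0.1]
grip_width: 0.0863
grip_force: 0.0
time: 8.03
position: [0.538, 0.1011, 0.1676]
tool_rot: [0.642, 0.767, 0.004, 0.004]
ft_force: [1.2, -1.1, 0.4]
grip_width: 0.0872
grip_force: 0.0
8.03 now [0.538  0.1011 0.1676] psi 1.7481 F [ 1.2 -1.1  0.4] w 0.0872
rows [-0.4099, -0.3781, -0.0113] -0.0011 n>= 5.0
<class 'numpy.ndarray'> [0.5367 0.101  0.1654]
tcp pix in crop (col,row) [143.00089939 239.91643748] 6.0
```

View pics/l2.png

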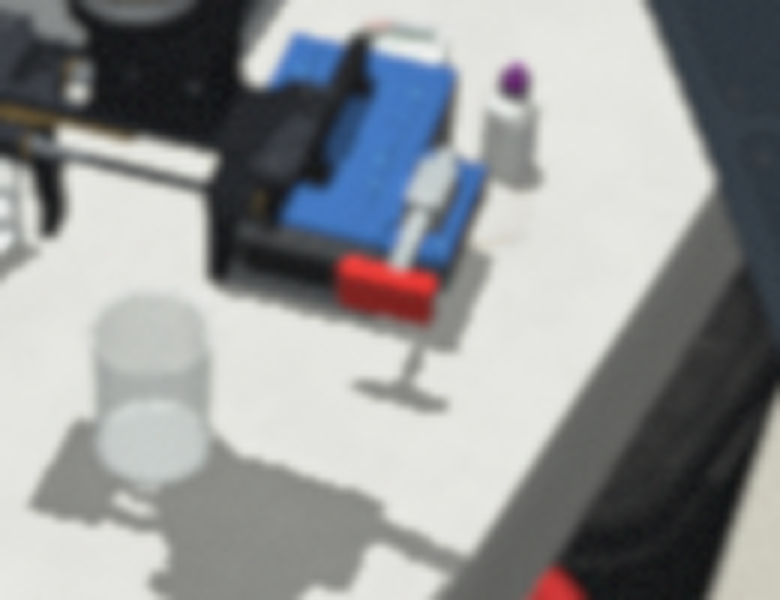

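Run:
```python
from h import *
c=cam('scene')
L=lambda q,z:world(c,(150+q[1]/6-.5,210+q[0]/6-.5),z).round(4)
v=np.load('case.npy');Rm=np.array([[np.cos(v[2]),-np.sin(v[2])],[np.sin(v[2]),np.cos(v[2])]])
for n,q,z in(('head bl',(338,303),.057),('head br',(434,321),.057),('head face mid',(387,292),.073),('tongue near right',(447,260),.068),('tongue far right',(487,172),.068),('case near corner top',(440,75),.068),('staple near top',(413,208),.084),('lid near -x',(340,235),.068)):
    p=L(q,z);print(n,p,'case',Rm.T@(p[:2]-v[:2]))
d=vision.outline_of('scene','pin_head')
for e in d[:3]: print(e['conf'],e['point'],e['mask'].sum())
```

```text
head bl [ 0.4726 -0.0081  0.057 ] case [-0.04188556  0.13129099]
head br [ 0.4181 -0.0222  0.057 ] case [-0.09804484  0.12739295]
head face mid [ 0.4454 -0.015   0.073 ] case [-0.06988862  0.1294803 ]
tongue near right [ 0.4294 -0.0605  0.068 ] case [-0.09393774  0.08767253]
tongue far right [ 0.4423 -0.1409  0.068 ] case [-0.0959548   0.00626921]
case near corner top [ 0.5064 -0.2078  0.068 ] case [-0.04516665 -0.07122262]
staple near top [ 0.4593 -0.0745  0.084 ] case [-0.06710136  0.06844186]
lid near -x [ 0.4929 -0.0486  0.068 ] case [-0.02933239  0.08776218]
0.59 [197.4, 277.3] 160
```

```bash
python3 -m handwheel '[[-0.08,-0.08,0,0],[-0.16,-0.16,0,0],[-0.24,-0.23,0,0],[-0.32,-0.3,0,0],[-0.4,-0.36,0,0],[-0.415,-0.375,0,0],[-0.415,-0.375,0,0],[-0.415,-0.375,0,0],[-0.415,-0.375,0,0]]' 46; python3 go.py .449 -.042 .063 1.755
```

```text
time: 8.93
position: [0.4459, -0.0407, 0.1616]
tool_rot: [0.642, 0.767, 0.0, -0.0]
ft_force: [-0.2, 0.5, -0.6]
grip_width: 0.0415
grip_force: 0.0
8.93 now [ 0.4459 -0.0407  0.1616] psi 1.7484 F [-0.2  0.5 -0.6] w 0.0415
rows [-0.0064, 0.0097, 0.3288] -0.001 n>= 3.0
```

Descend part way, check by picture, then continue.

```bash
python3 -m handwheel '[[0,0.008,0.03,-0.001],[-0.005,0.008,0.07,-0.001],[-0.005,0.008,0.11,-0.001],[-0.005,0.008,0.15,-0.001],[-0.005,0.008,0.18,-0.001],[-0.005,0.008,0.18,-0.001],[-0.005,0.008,0.18,-0.001]]'; python3 go.py .449 -.042 .063 1.755; python3 look.py l3.png 150 225 240 340
```

```text
time: 9.52
position: [0.4481, -0.0418, 0.1075]
tool_rot: [0.639, 0.769, -0.0, -0.001]
ft_force: [0.2, 0.5, 0.0]
grip_width: 0.0401
grip_force: 0.0
9.52 now [ 0.4481 -0.0418  0.1075] psi 1.7555 F [0.2 0.5 0. ] w 0.0401
rows [-0.0014, 0.0031, 0.1482] 0.0001 n>= 2.0
<class 'numpy.ndarray'> [ 0.4484 -0.042   0.1079]
tcp pix in crop (col,row) [302.23970417 289.12336629] 8.0
```

View pics/l3.png

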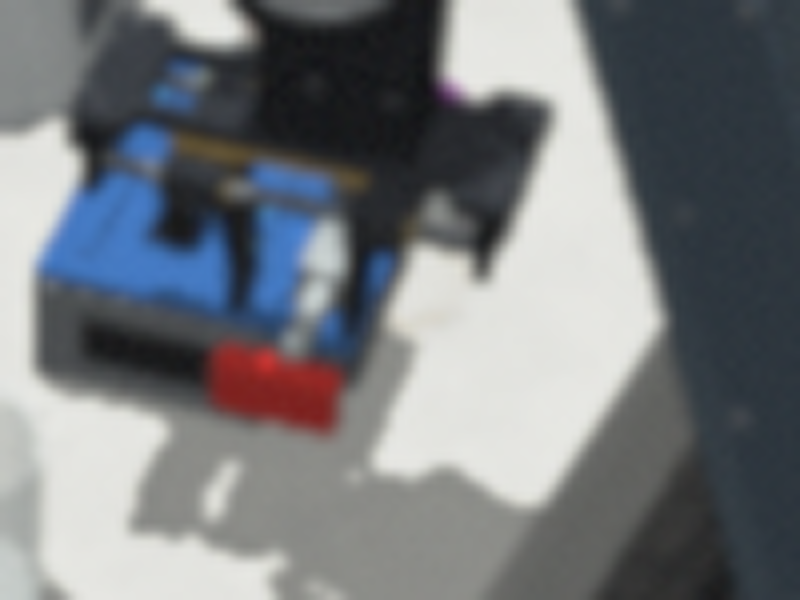

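```bash
python3 -m handwheel '[[0.005,0.003,0.02,0],[0.01,0.003,0.04,0],[0.01,0.003,0.06,0],[0.01,0.003,0.08,0],[0.01,0.003,0.1,0],[0.01,0.003,0.12,0],[0.01,0.003,0.14,0],[0.01,0.003,0.148,0],[0.01,0.003,0.148,0]]'; python3 -m handwheel '[[0,0,0,0],[0,0,0,0],[0,0,0,0],[0,0,0,0],[0,0,0,0],[0,0,0,0],[0,0,0,0]]' 0 25
```

```text
time: 10.32
position: [0.4481, -0.0393, 0.063]
tool_rot: [0.639, 0.769, -0.0, -0.001]
ft_force: [0.3, -0.5, -0.8]
grip_width: 0.04
grip_force: 0.0
time: 10.9
position: [0.4486, -0.0394, 0.0639]
tool_rot: [0.639, 0.769, 0.0, 0.0]
ft_force: [-0.9, 0.5, 0.8]
grip_width: 0.0094
grip_force: 25.0
```

```bash
python3 -m handwheel '[[0.01,0,0,0],[0.025,0,0,0],[0.045,0,0,0],[0.065,0,0,0],[0.085,0,0,0],[0.105,0,0,0],[0.125,0,0,0],[0.145,0,0,0],[0.145,0,0,0],[0.145,0,0,0]]'
```

```text
time: 11.73
position: [0.4398, 0.0043, 0.0637]
tool_rot: [0.639, 0.769, -0.0, -0.001]
ft_force: [0.4, 2.2, 0.3]
grip_width: 0.0094
grip_force: 25.0
```

```bash
python3 -m handwheel '[[0.02,0,0,0],[0.04,0,0,0],[0.065,0,0,0],[0.09,0,0,0],[0.115,0,0,0],[0.14,0,0,0],[0.165,0,0,0],[0.19,0,0,0],[0.215,0,0,0],[0.24,0,0,0],[0.27,0,0,0],[0.3,0,0,0],[0.33,0,0,0],[0.33,0,0,0],[0.33,0,0,0]]'; python3 look.py l4.png 140 260 200 340
```

```text
time: 12.98
position: [0.4223, 0.1014, 0.0638]
tool_rot: [0.639, 0.769, -0.0, 0.0]
ft_force: [-0.4, -0.4, -1.4]
grip_width: 0.0099
grip_force: 25.0
<class 'numpy.ndarray'> [0.4226 0.101  0.0638]
tcp pix in crop (col,row) [322.18883826 423.22944702] 5.0
```

View pics/l4.png

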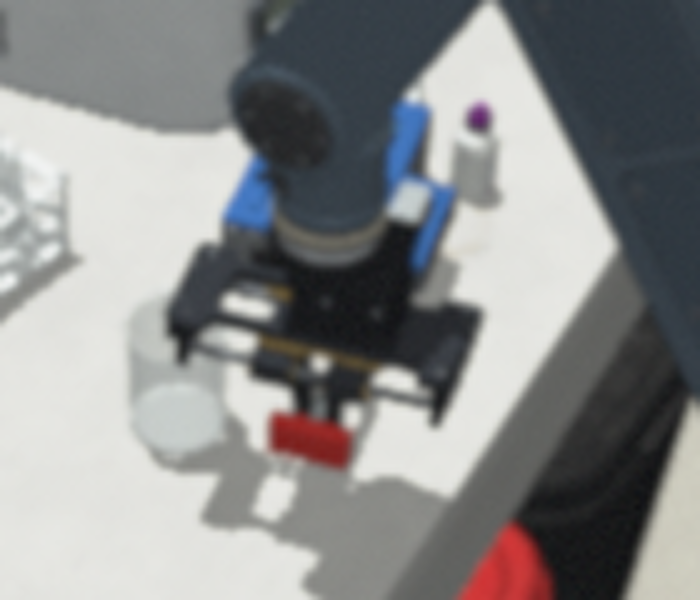

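```bash
python3 go.py .389 .145 .064 1.755;python3 go.py .389 .145 .012 1.755
```

```text
13.03 now [0.4226 0.101  0.0638] psi 1.7551 F [ 0.8 -0.8 -1.8] w 0.0099
rows [0.1647, -0.0833, -0.0008] 0.0 n>= 2.0
13.03 now [0.4226 0.101  0.0638] psi 1.7551 F [ 0.8 -0.8 -1.8] w 0.0099
rows [0.1648, -0.0833, 0.1725] 0.0 n>= 2.0
```

```bash
python3 -m handwheel '[[0.04,-0.02,0,0],[0.08,-0.04,0,0],[0.12,-0.06,0,0],[0.165,-0.083,0,0],[0.165,-0.083,0,0],[0.165,-0.083,0.02,0],[0.165,-0.083,0.05,0],[0.165,-0.083,0.08,0],[0.165,-0.083,0.11,0],[0.165,-0.083,0.14,0],[0.165,-0.083,0.155,0],[0.165,-0.083,0.165,0],[0.165,-0.083,0.171,0],[0.165,-0.083,0.171,0],[0.165,-0.083,0.171,0]]'; python3 go.py .389 .145 .012 1.755
```

```text
time: 14.28
position: [0.3893, 0.1448, 0.0126]
tool_rot: [0.639, 0.769, 0.0, 0.0]
ft_force: [-0.6, -0.4, -2.1]
grip_width: 0.0097
grip_force: 25.0
14.28 now [0.3893 0.1448 0.0126] psi 1.754 F [-0.6 -0.4 -2.1] w 0.0097
rows [0.001, -0.0008, 0.0019] -0.0002 n>= 1.0
```

```bash
python3 -m handwheel '[[0,0,0,0],[0,0,0,0],[0,0,0,0],[0,0,0,0],[0,0,0,0]]' 30; python3 -m handwheel '[[0,0,-0.03,0],[0,0,-0.08,0],[0,0,-0.18,0],[0,0,-0.3,0],[0,0,-0.42,0],[0,0,-0.54,0],[0,0,-0.6,0],[0,0,-0.6,0],[0,0,-0.6,0]]'; python3 look.py l5.png 140 260 200 340; python3 go.py .538 -.13 .19 1.755
```

```text
time: 14.7
position: [0.3892, 0.145, 0.0127]
tool_rot: [0.639, 0.769, 0.0, 0.0]
ft_force: [0.3, 0.4, -0.5]
grip_width: 0.0251
grip_force: 0.0
time: 15.45
position: [0.3892, 0.145, 0.1938]
tool_rot: [0.639, 0.769, 0.001, 0.001]
ft_force: [-0.1, -0.3, -0.4]
grip_width: 0.0263
grip_force: 0.0
<class 'numpy.ndarray'> [0.3884 0.1448 0.1927]
tcp pix in crop (col,row) [345.34193435 343.83972379] 5.0
15.5 now [0.3884 0.1448 0.1927] psi 1.7543 F [ 0.2  1.  -0.8] w 0.0261
rows [-0.9918, 0.3231, 0.009] -0.0001 n>= 8.0
```

View pics/l5.png

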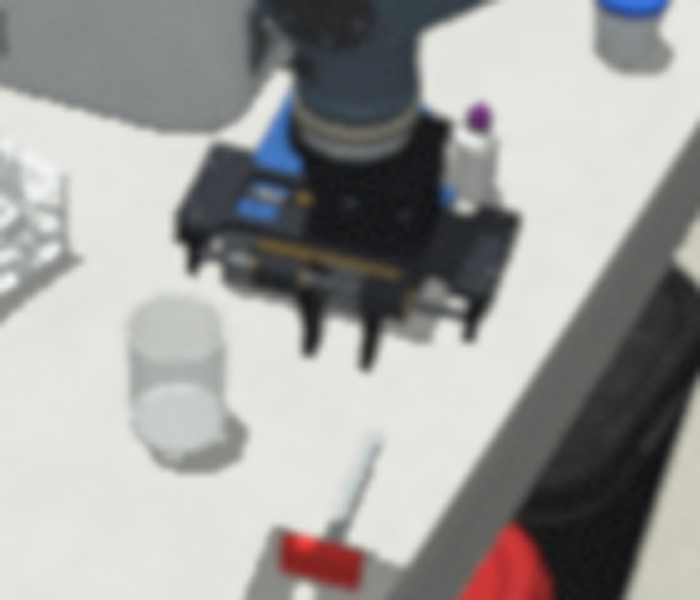

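```bash
python3 -m handwheel '[[-0.12,0.04,0,0],[-0.24,0.08,0,0],[-0.37,0.12,0,0],[-0.5,0.16,0,0],[-0.62,0.2,0,0],[-0.74,0.24,0,0],[-0.86,0.28,0,0],[-0.95,0.31,0,0],[-0.98,0.323,0,0],[-0.98,0.323,0,0],[-0.98,0.323,0.1,0],[-0.98,0.323,0.15,0],[-0.98,0.323,0.15,0],[-0.98,0.323,0.15,0]]' 65; python3 go.py .538 -.13 .09 1.755; python3 look.py l6.png 140 210 230 320
```

```text
time: 16.67
position: [0.5357, -0.1243, 0.146]
tool_rot: [0.639, 0.769, -0.001, -0.003]
ft_force: [-0.5, -1.0, 0.9]
grip_width: 0.0563
grip_force: 0.0
16.67 now [ 0.5357 -0.1243  0.146 ] psi 1.7554 F [-0.5 -1.   0.9] w 0.0563
rows [-0.0207, 0.0048, 0.1866] 0.0001 n>= 2.0
<class 'numpy.ndarray'> [ 0.5369 -0.125   0.1471]
tcp pix in crop (col,row) [311.90927407 133.41389918] 8.571428571428571
```

View pics/l6.png

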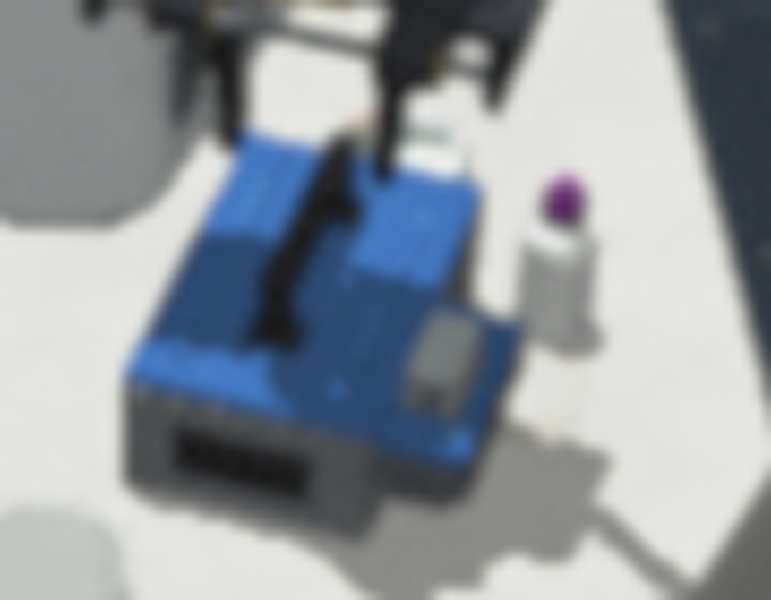

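```bash
python3 -m handwheel '[[0,0,0.03,0],[0,0,0.06,0],[0,0,0.09,0],[0,0,0.12,0],[0,0,0.15,0],[0,0,0.175,0],[0,0,0.19,0],[0,0,0.19,0],[0,0,0.19,0]]' 65; python3 -m handwheel '[[0,0,0,0],[0,0,0,0],[0,0,0,0],[0,0,0,0],[0,0,0,0],[0,0,0,0],[0,0,0,0]]' 0 45
```

```text
time: 17.47
position: [0.5378, -0.1265, 0.09]
tool_rot: [0.639, 0.769, -0.0, -0.0]
ft_force: [-0.7, -0.0, -0.8]
grip_width: 0.0563
grip_force: 0.0
time: 18.05
position: [0.5379, -0.1265, 0.0906]
tool_rot: [0.639, 0.769, -0.0, -0.0]
ft_force: [-3.9, -1.9, 3.1]
grip_width: 0.0175
grip_force: 2.4
```

```bash
python3 -m handwheel '[[0,0,0,0],[0,0,0,0],[0,0,0,0]]'; python3 -m handwheel '[[0,0,-0.01,0],[0,0,-0.02,0],[0,0,-0.035,0],[0,0,-0.05,0],[0,0,-0.065,0],[0,0,-0.08,0],[0,0,-0.1,0],[0,0,-0.12,0],[0,0,-0.14,0],[0,0,-0.14,0]]'
```

```text
time: 18.3
position: [0.5375, -0.1265, 0.0905]
tool_rot: [0.639, 0.769, -0.0, -0.0]
ft_force: [-1.0, 0.0, 2.0]
grip_width: 0.0157
grip_force: 45.0
time: 19.13
position: [0.5388, -0.1269, 0.134]
tool_rot: [0.639, 0.769, 0.0, 0.001]
ft_force: [-0.4, -0.7, -3.5]
grip_width: 0.0155
grip_force: 45.0
```

```bash
python3 -m handwheel '[[0,0,-0.05,0],[0,0,-0.12,0],[0,0,-0.2,0],[0,0,-0.28,0],[0.04,0,-0.33,0],[0.1,0,-0.36,0],[0.18,-0.005,-0.36,0],[0.26,-0.01,-0.36,0],[0.34,-0.01,-0.36,0],[0.42,-0.01,-0.36,0.005],[0.5,-0.01,-0.36,0.01],[0.58,-0.01,-0.36,0.015],[0.66,-0.01,-0.36,0.02],[0.74,-0.01,-0.36,0.025],[0.82,-0.01,-0.36,0.029],[0.88,-0.01,-0.36,0.029],[0.92,-0.01,-0.36,0.029],[0.92,-0.01,-0.36,0.029]]'; python3 go.py .507 .28 .18 1.571
```

```text
time: 20.63
position: [0.4836, 0.1463, 0.2404]
tool_rot: [0.706, 0.708, 0.0, -0.001]
ft_force: [0.1, -0.4, -3.9]
grip_width: 0.0154
grip_force: 45.0
20.63 now [0.4836 0.1463 0.2404] psi 1.5747 F [ 0.1 -0.4 -3.9] w 0.0154
rows [0.4451, 0.08, 0.2017] 0.0006 n>= 4.0
```

```bash
python3 -m handwheel '[[0.05,0.01,0,0],[0.12,0.02,0,0],[0.2,0.04,0,0],[0.28,0.05,0,0],[0.36,0.07,0.02,0],[0.42,0.08,0.06,0],[0.445,0.08,0.12,0],[0.445,0.08,0.2,0],[0.445,0.08,0.27,0],[0.445,0.08,0.34,0],[0.445,0.08,0.41,0],[0.445,0.08,0.47,0],[0.445,0.08,0.53,0],[0.445,0.08,0.57,0],[0.445,0.08,0.6,0],[0.445,0.08,0.6,0],[0.445,0.08,0.6,0]]'; python3 go.py .507 .28 .035 1.571; python3 look.py l7.png 180 330 150 350
```

```text
time: 22.05
position: [0.5088, 0.2776, 0.0604]
tool_rot: [0.707, 0.707, -0.0, 0.0]
ft_force: [-0.1, 1.2, -3.5]
grip_width: 0.016
grip_force: 45.0
22.05 now [0.5088 0.2776 0.0604] psi 1.5717 F [-0.1  1.2 -3.5] w 0.016
rows [0.0081, -0.0061, 0.0847] 0.0001 n>= 1.0
<class 'numpy.ndarray'> [0.5093 0.2779 0.061 ]
tcp pix in crop (col,row) [252.16546446 285.58539832] 4.0
```

View pics/l7.png

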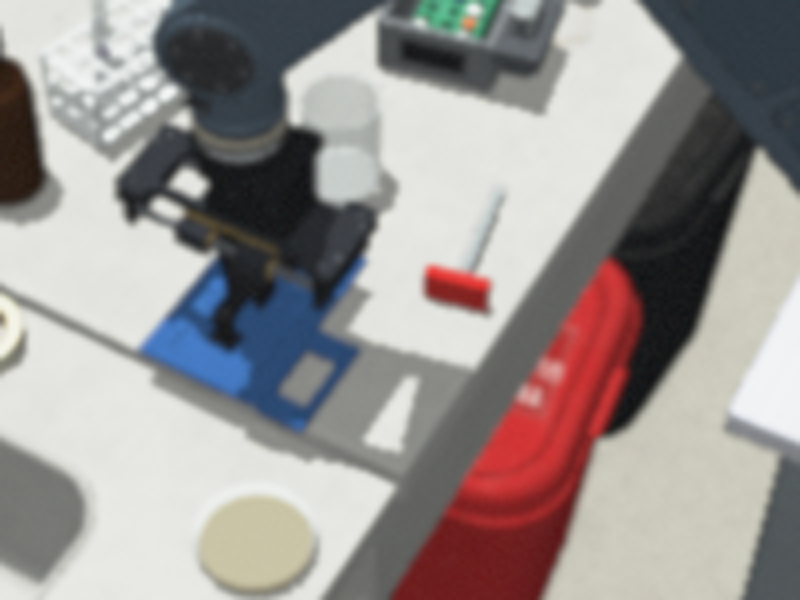

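```bash
python3 -m handwheel '[[-0.02,0,0,0],[-0.05,0,0,0],[-0.075,0,0,0],[-0.083,0,0.01,0],[-0.083,0,0.02,0],[-0.083,0,0.03,0],[-0.083,0,0.04,0],[-0.083,0,0.05,0],[-0.083,0,0.06,0],[-0.083,0,0.066,0],[-0.083,0,0.072,0],[-0.083,0,0.076,0],[-0.083,0,0.08,0],[-0.083,0,0.08,0],[-0.083,0,0.08,0]]'
python3 - <<'E'
from h import *
c=cam('scene')
for q in((140,350),(400,480)): print(world(c,(180+q[1]/4-.5,150+q[0]/4-.5),0))
E
```

```text
time: 23.35
position: [0.5085, 0.253, 0.0365]
tool_rot: [0.707, 0.708, 0.0, 0.0]
ft_force: [-0.2, -0.3, -3.5]
grip_width: 0.0156
grip_force: 45.0
[0.58047654 0.33682981 0.        ]
[0.34150913 0.34257912 0.        ]
```

```bash
python3 -m handwheel '[[-0.01,0,0,0],[-0.02,0,0,0],[-0.02,0,0.003,0],[-0.02,0,0.005,0],[-0.02,0,0.007,0],[-0.02,0,0.007,0],[-0.02,0,0.007,0]]'; python3 go.py .507 .25 .035 1.571
```

```text
time: 23.98
position: [0.5086, 0.2464, 0.0355]
tool_rot: [0.707, 0.708, -0.0, 0.0]
ft_force: [-1.7, -3.1, 5.6]
grip_width: 0.0154
grip_force: 45.0
23.98 now [0.5086 0.2464 0.0355] psi 1.5722 F [-1.7 -3.1  5.6] w 0.0154
rows [0.0121, -0.0055, 0.0017] 0.0002 n>= 1.0
```

Contact. Release to a modest opening and lift away.

```bash
python3 -m handwheel '[[0,0,0,0],[0,0,0,0],[0,0,0,0],[0,0,0,0],[0,0,0,0],[0,0,0,0]]' 60; python3 -m handwheel '[[0,0,-0.02,0],[0,0,-0.05,0],[0,0,-0.1,0],[0,0,-0.2,0],[0,0,-0.3,0],[0,0,-0.42,0],[0,0,-0.54,0],[0,0,-0.65,0],[0,0,-0.65,0],[0,0,-0.65,0]]'; python3 look.py l8.png 180 330 150 350
```

```text
time: 24.48
position: [0.5086, 0.247, 0.0343]
tool_rot: [0.707, 0.708, 0.0, -0.0]
ft_force: [0.2, 1.1, 0.4]
grip_width: 0.0469
grip_force: 0.0
time: 25.32
position: [0.5098, 0.2474, 0.2327]
tool_rot: [0.707, 0.708, 0.003, 0.002]
ft_force: [-0.2, -0.5, -0.5]
grip_width: 0.0523
grip_force: 0.0
<class 'numpy.ndarray'> [0.5084 0.247  0.2306]
tcp pix in crop (col,row) [266.15125472 106.89919599] 4.0
```

View pics/l8.png

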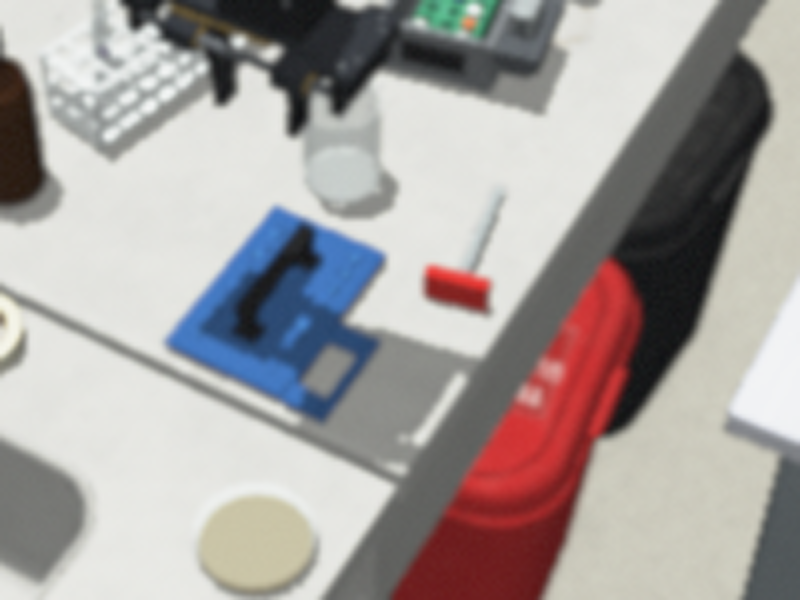

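The lid lies flat with its handle up, centred at about (280,310) in the crop. The pin is flat at (465,250), the beaker stands at (345,150), and the gripper is clear of everything.

```bash
python3 -c "
from rig import job
print(job.hand_in())"
```

```text
the job is handed in; nothing more can be done
None
```

The job is handed in: the beaker was slid aside and is still standing, the pin lies flat on the counter, and the lid is set down flat, handle up, left of the case, about 25 s into the 69 s limit; I saw no other object shifted in the pictures, and the hand-in gave no verdict.

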